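# Click the green valve key onto its square spindle

### The arm

A 6-joint arm with a two-finger parallel gripper is mounted at the origin on the work surface. World frame = base frame: x ahead of the robot, y to its left, z up, the work surface at z = 0. Lengths are in m, angles in rad, forces in N, time in s.
With the tool pointing down it reaches from about 0.35 to 0.775 m from the base axis. Payload 7.3 kg.
Tool frame: the origin (TCP) lies at the very end of the fingers, on their centre line; the grasp point (between the pads) lies 19 mm behind it; z points along the fingers, y is the line along which they close (so a half turn about z gives the same grasp; the last joint's range is limited). The gripper opens to 92 mm and grips with 3 to 60 N. Pads are 19 mm wide; open, the fingers measure 130 mm over their backs; the gripper's body (75 mm by 190 mm) begins 47 mm behind the grasp point.
Start: joints at [-1.272, 0.342, 1.524, -0, 1.275, -0.146], TCP at [0.226, -0.474, 0.227] pointing down, gripper open.
Joint ranges: [-2.53, 2.53], [-0.77, 2.02], [0.04, 2.7], [-1, 4.14], [0.28, 2.66], [-3.11, 3.11]. Speed limits (rad/s): [2.57, 2.57, 3.14, 3.14, 3.14, 3.14].

### API

Orientations are given as [roll, pitch, yaw] about the fixed x, y, z axes, in that order (R = Rz(yaw) Ry(pitch) Rx(roll)).
In Python, from cell import observe, read_camera, get_calibration, hand_in, search_frame gives the robot as it stands.
- The arm moves only by the tool step_arm, never from a script. Its argument "commands" is a list of rows, each an object with "translation": the shift along the tool's x, y, z in mm, a list of three; "roll": the turn about the tool's z in rad. In form: [{"translation": [x, y, z], "roll": roll}, ...]. A call has 1 to 20 rows; each row shifts and turns the commanded pose from where the row before left it, along the tool's axes as they then stand; what a row does not reach is not made up. A row lasts 1/12 s, in which the tool goes at most 41.7 mm and 7.16 degrees, less where a joint would pass 70% of its speed; a pose out of reach is approached as far as the arm can. A call is refused whole if a number of a shift passes 41.7 or a number of a turn 0.125, either way. A call with a gripper value outside its range is refused whole. "fingers" is the opening, from 0 (shut) to 1 (fully open), set as the call begins (left out, the last holds). The fingers move at their own pace and stop on an object; "grip_force" is the grip in N (left out, the last holds). Time passes only in rows, so rows that do not move let the fingers close. It gives the time, the measured TCP pose, the force, the opening and the grip force at its end, in the units of the state.
- observe(): the state, without advancing time (a new reading comes with each control period).
- read_camera(name): name is "scene" or "top" or "wrist"; returns the picture (420x560x3 uint8, red, green, blue); there is no depth.
- get_calibration(name): a dict with "camera_matrix" (3x3 intrinsics, pixels), "world_from_camera" (4x4, takes a point from camera to world coordinates). Camera axes: x right, y up, looking along -z (the intrinsics and any distortion apply to the point x, -y, -z); pixel columns grow to the right and rows downward; lengths in m; the calibration is good to about 2 mm. The wrist camera is an equidistant fisheye: a pixel r from the principal point sees the ray r / f radians off the axis. A picture is of the moment at which its call begins: read the wrist's pose just before it. get_calibration takes no time and is no camera call; for the wrist camera it gives the pose at the moment of the call.
- hand_in(): hands the job in; it is judged then, once.
Trained networks look in the newest picture that a camera, given by its name, has taken for a name from the list of things; names that differ only in an ending like _2 or _b are one class to them, and where a whole thing is asked for, a point or a joint stands for the part that bears it (a point fixed in the world has none). Each returns a list of dicts, best first, with "confidence" (0 to 1); they miss things now and then, are a little off and sometimes report something else, mostly with a low value. They report only what shows in the picture. A call takes as long as a camera call.
- search_frame(camera, name): "at" ([x, y, z] in m, in world coordinates, good to about 4 mm: the middle of the surface that is visible of it).
The state is a dict: "time": time; "qpos": joint angles; "qvel": joint speeds; "joint_efforts": joint torques, N m; "tool_pos": TCP position; "tool_rot": TCP orientation; "contact_force": force on the tool from outside, world axes, zero at the start; "torque": the same for the moment, N m; "opening": finger opening in m; "grip_force": force on a finger pad.
Only numpy, scipy, OpenCV 4.12 (cv2) and the standard library are available. Lean on these libraries where they do the work, as an engineer would, in place of code of your own. Each camera call takes 0.05 s, during which the arm holds its last target. There are 200 camera calls.

### The job

Fit the green oxygen valve key onto the square spindle of the valve block: feel gently for the angle at which the socket drops over the square, then push it straight down until the spring ball clicks and the key sits fully home on the rubber washer (about 15 N is plenty, 40 N would damage the valve). Let go of it, leave it standing there, and do not disturb the yellow and blue keys.

Things in the scene. Friction and masses are not known exactly. Their poses are not given: they have to be found in the camera images.
- key_green: Oxygen valve key, loose, standing mouth-down on the tray, 120 to 195 g, 82 mm tall: a steel socket 30 x 30 mm outside, 38 mm tall, under a green grip. Origin at the centre of its underside (the mouth), z up, x and y square to its sides. The square hole in the underside, parallel to the sides, is 15.5 mm wide, 26 mm deep, with an inner groove for the ball all round 5 to 13 mm above the mouth.
- key_green_grip (a point): Centre of the green key's grip, 60 mm above its underside: a square bar 22 x 22 mm, from 38 to 82 mm above the underside, sides parallel to the socket's. Axes as the key's. The key fits the spindle in any of four quarter turns. Once on the square, any twist or side load left in the grip presses its corners on the spindle and counts towards the force on the valve.
- key_yellow: Another valve key of the same size and shape with a yellow grip, standing on the tray; leave it alone. Origin at the centre of its underside
- key_blue: Another valve key of the same size and shape with a blue grip, standing on the tray; leave it alone. Origin at the centre of its underside
- tray: White plastic tray 170 x 320 mm, 12 mm high with 5 mm walls, fixed to the table; the three keys stand in it in a row along its y, some 95 mm apart, in any order. Origin at the centre of its underside
- seat (a point): Centre of the top of the black rubber washer (44 mm wide, 58 mm above the table) on the brass collar of the fixed aluminium valve block, z up; the washer gives by about 1 mm per 9 N. The spindle, a steel square 14 x 14 mm, rises 18 mm from here. The key is home when its underside rests on the washer. A gauge 50 mm wide stands 82 mm off along this point's +y, its top 16 mm above the washer.
- shoulder (a point): Centre of the square's top end, 18 mm above the washer. A round tapered pilot, 14 mm wide and 5 mm high, stands on it: the key's mouth drops over the pilot at any angle and then rests on this shoulder. The square's angle about z is NOT measured, differs each run and is never along this point's axes; the spindle does not turn. Within about 5 degrees of the right angle the key sinks on.
- ball_level (a point): Point on the spindle's axis at the height of the spring ball, 9 mm above the washer. The ball stands 3 mm out of one side of the square. The key, sinking over the square, stops on it with its mouth 10 to 12 mm above the washer; pushing past it takes roughly 5 to 12 N, then it rides inside the socket and clicks into the groove as the mouth nears the washer. Pushed less hard, the key stays up.

How it is judged:
On the way:
1. the green key is lifted clear of the tray in the fingers (z of key_green in the frame of tray above 0.03 m and contact force between the fingers and key_green above 1 N), for 0.2 s.
At the end, for the whole second after the job is handed in: The green key stands upright (within 0.06 rad) on the spindle, centred within 3 mm, its underside within 2 mm of the rubber washer, at rest and released (z of key_green in the frame of seat between -0.003 and 0.002 m and horizontal distance between key_green and seat below 0.003 m and angle between key_green's own z axis and vertical below 0.06 rad and linear speed of key_green below 0.02 m/s); the robot touches nothing.
It fails at once if the contact forces of the key on the valve block, spindle, ball and washer pass 40 N in all (contact force between key_green and valve_block above 40 N).
It fails at once if the yellow or the blue key is moved more than 15 mm (distance of any of key_yellow, key_blue from where it was at the start of the episode above 0.015 m).
It also fails if it takes over 51 s, if anything falls off the work surface, if the arm or the gripper's body presses on something with over 40 N, if the wrist force passes 120 N, or if a joint passes its speed limit or range.

## Working session

There is one attempt and no reset: what is moved stays moved. The work goes in short steps, Python scripts to look and compute and a tool call to move; the robot and the scene stay as the last step left them, time stands still between calls to the robot, and variables do not carry over. Pictures are saved under pics/ and viewed, at most 10 in all, crops included, and the job is handed in when it is done.

Besides the shell and the picture viewer there is one more tool, called after ">>>" in YAML: its name, and indented under it one key for each argument. step_arm: Moves the arm, as the interface text tells. Its arguments: {"type":"object","properties":{"commands":{"type":"array"},"fingers":{"type":"number"},"grip_force":{"type":"number"}},"required":["commands"]}

```bash
mkdir -p pics; ls; python3 - <<'E'
from cell import *
import cv2,numpy as np
np.set_printoptions(precision=4,suppress=True)
s=observe();print(s)
for c in ["scene","top"]:
    im=read_camera(c);cv2.imwrite(f"pics/{c}0.png",im[:,:,::-1])
    k=get_calibration(c);print(c,k["camera_matrix"],k["world_from_camera"])
    for n in ["key_green","key_green_grip","key_yellow","key_blue","tray","seat","shoulder"]:
        try: print(n,[(np.round(d["at"],4),round(d["confidence"],2)) for d in search_frame(c,n)[:2]])
        except Exception as e: print(n,e)
E
```

```text
pics
{'time': 0.0, 'qpos': array([-1.272 ,  0.3427,  1.525 , -0.    ,  1.2754, -0.146 ]), 'qvel': array([ 0.0004, -0.0001, -0.0003,  0.0014,  0.0001,  0.0014]), 'joint_efforts': array([ -0.0007, -43.1248, -24.4219,   0.0715,   0.0558,  -0.0001]), 'tool_pos': array([ 0.2258, -0.4735,  0.226 ]), 'tool_rot': array([-3.14  , -0.0002,  0.4448]), 'contact_force': array([1.2434, 2.0839, 0.4695]), 'torque': array([ 0.0328, -0.0229,  0.0263]), 'grip_force': 0.0, 'opening': 0.09164015572335205}
scene [[471.8486   0.     274.4671]
 [  0.     471.8486 200.8184]
 [  0.       0.       1.    ]] [[ 0.7192 -0.4179  0.555   0.954 ]
 [ 0.6944  0.4082 -0.5926 -0.4077]
 [ 0.0211  0.8116  0.5838  0.5289]
 [ 0.      0.      0.      1.    ]]
key_green [(array([0.5484, 0.2146, 0.0442]), 0.78)]
key_green_grip [(array([0.5517, 0.2102, 0.04  ]), 0.81)]
key_yellow [(array([0.5431, 0.3086, 0.043 ]), 0.87)]
key_blue [(array([0.5628, 0.1128, 0.0429]), 0.71)]
tray [(array([0.5752, 0.1868, 0.0074]), 0.64)]
seat [(array([ 0.5789, -0.1951,  0.0459]), 0.94)]
shoulder [(array([ 0.5805, -0.1913,  0.0491]), 0.65), (array([0.5527, 0.2153, 0.0408]), 0.3)]
top [[473.8188   0.     271.2912]
 [  0.     473.8188 202.1676]
 [  0.       0.       1.    ]] [[-0.0046  0.9979 -0.0642  0.4766]
 [-1.     -0.0043  0.0053  0.0472]
 [ 0.005   0.0642  0.9979  1.0147]
 [ 0.      0.      0.      1.    ]]
key_green [(array([0.5392, 0.2169, 0.068 ]), 0.62)]
key_green_grip [(array([0.5389, 0.2116, 0.0631]), 0.51)]
key_yellow [(array([0.5352, 0.3086, 0.0591]), 0.87), (array([ 0.5514, -0.1714,  0.0525]), 0.62)]
key_blue [(array([0.5505, 0.1161, 0.0814]), 0.48)]
tray [(array([0.5601, 0.2195, 0.0054]), 0.71)]
seat [(array([ 0.5502, -0.1686,  0.0461]), 0.72)]
shoulder [(array([ 0.5497, -0.1704,  0.0503]), 0.84)]
```

View pics/top0.png

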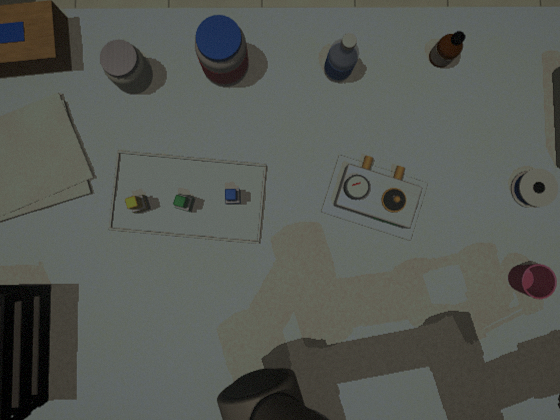

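View pics/scene0.png

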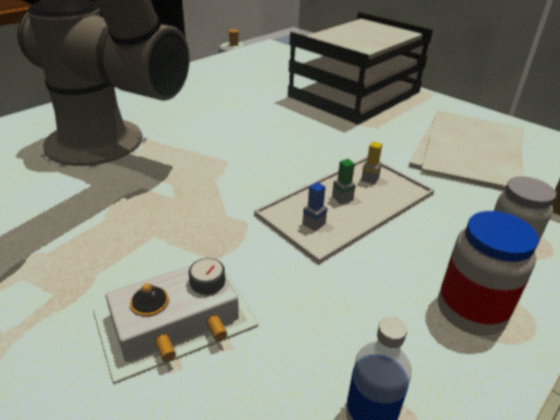

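Top view: yellow, green and blue grips are at about (134,203), (182,201) and (232,195). The washer is at (395,200) and the gauge at (357,186). In the scene view the washer is at (149,300) and the green grip top at (347,163).

```bash
cat > h.py <<'E'
from cell import *
import cv2,numpy as np
np.set_printoptions(precision=4,suppress=True)
def ray(cal,u,v):
    K=np.array(cal["camera_matrix"]);T=np.array(cal["world_from_camera"])
    d=np.array([(u-K[0,2])/K[0,0],-(v-K[1,2])/K[1,1],-1]);return T[:3,3],T[:3,:3]@d
def rayf(cal,u,v):
    K=np.array(cal["camera_matrix"]);T=np.array(cal["world_from_camera"])
    x,y=u-K[0,2],v-K[1,2];r=np.hypot(x,y)+1e-9;t=r/K[0,0]
    return T[:3,3],T[:3,:3]@np.array([np.sin(t)*x/r,-np.sin(t)*y/r,-np.cos(t)])
def onz(od,z):
    o,d=od;return o+d*(z-o[2])/d[2]
def pix(cal,p,fish=True):
    K=np.array(cal["camera_matrix"]);T=np.array(cal["world_from_camera"])
    c=T[:3,:3].T@(np.array(p)-T[:3,3]);c=np.array([c[0],-c[1],-c[2]])
    if fish:
        r=np.hypot(c[0],c[1])+1e-12;t=np.arctan2(r,c[2]);return K[0,2]+K[0,0]*t*c[0]/r,K[1,2]+K[0,0]*t*c[1]/r
    return K[0,2]+K[0,0]*c[0]/c[2],K[1,2]+K[1,1]*c[1]/c[2]
def shift(to,s=None):
    """world target -> shift in the tool's axes (mm)"""
    s=s or observe();w=s["tool_rot"][2];d=(np.array(to)-s["tool_pos"])*1000
    return np.array([np.cos(w)*d[0]+np.sin(w)*d[1],np.sin(w)*d[0]-np.cos(w)*d[1],-d[2]])
E
python3 - <<'E'
from h import *
ct=get_calibration("top");cs=get_calibration("scene")
print("seat top",onz(ray(ct,395,200),.06),"scene",onz(ray(cs,149,300),.06))
print("gauge",onz(ray(ct,357,186),.074),onz(ray(cs,208,267),.074))
print("green top",onz(ray(ct,181,201),.08),"grip mid scene",onz(ray(cs,347,163),.085))
cw=get_calibration("wrist");s=observe()
print(cw["camera_matrix"],cw["world_from_camera"])
for t in ([.47,-.17,.226],[.55,-.17,.226]): print(shift(t))
E
```

```text
seat top [ 0.5413 -0.2081  0.06  ] scene [ 0.5478 -0.2089  0.06  ]
gauge [ 0.5687 -0.129   0.074 ] [ 0.566  -0.1236  0.074 ]
green top [0.5398 0.2205 0.08  ] grip mid scene [0.5425 0.2227 0.085 ]
[[325.1923   0.     280.0377]
 [  0.     325.1923 209.599 ]
 [  0.       0.       1.    ]] [[ 0.4301  0.8742  0.2253  0.2862]
 [-0.9028  0.4163  0.1081 -0.4453]
 [ 0.0006 -0.2499  0.9683  0.3855]
 [ 0.      0.      0.      1.    ]]
[ 351.1075 -169.3432    0.7549]
[ 423.3232 -134.921     0.7549]
```

>>> step_arm:
  commands:
    - {"translation":[34,-10,12.5],"roll":0}
    - {"translation":[34,-10,12.5],"roll":0}
    - {"translation":[34,-10,12.5],"roll":0}
    - {"translation":[34,-10,12.5],"roll":0}
    - {"translation":[34,-10,12.5],"roll":0}
    - {"translation":[34,-10,12.5],"roll":0}
    - {"translation":[34,-10,12.5],"roll":0}
    - {"translation":[34,-10,12.5],"roll":0}
    - {"translation":[34,-10,12.5],"roll":0}
    - {"translation":[34,-10,12.5],"roll":0}
    - {"translation":[0,0,0],"roll":0}
    - {"translation":[0,0,0],"roll":0}
    - {"translation":[0,0,0],"roll":0}
  fingers: 1

```text
time: 1.88
tool_pos: [0.4898, -0.2374, 0.1017]
tool_rot: [3.141, 0.0, 0.446]
contact_force: [0.2, -0.2, 0.1]
opening: 0.0916
grip_force: 0.0
```

```bash
python3 - <<'E'
from h import *
s=observe();cw=get_calibration("wrist");im=read_camera("wrist")[:,:,::-1];cv2.imwrite("pics/w1full.png",im)
print(s["time"],s["tool_pos"],s["tool_rot"],s["contact_force"])
u,v=pix(cw,[.544,-.209,.076]);print(u,v,cw["world_from_camera"])
import pickle;pickle.dump((s,cw),open("w1.pkl","wb"))
x0,y0=int(u)-60,int(v)-50;print(x0,y0)
c=im[max(y0,0):y0+100,max(x0,0):x0+120];a=cv2.resize(c,None,fx=5,fy=5,interpolation=cv2.INTER_CUBIC)
cv2.imwrite("pics/w1.png",np.hstack([cv2.resize(im,(200,150)),]) if 0 else a)
for n in ["seat","shoulder"]: print(n,[(d["at"],d["confidence"]) for d in search_frame("wrist",n)[:2]])
E
```

```text
1.8833 [ 0.4898 -0.2374  0.1017] [3.1415 0.0004 0.4456] [ 0.1817 -0.24    0.0737]
275.61104729959857 137.2803685503411 [[ 0.4308  0.8738  0.2256  0.5501]
 [-0.9024  0.417   0.1084 -0.2087]
 [ 0.0007 -0.2503  0.9682  0.2604]
 [ 0.      0.      0.      1.    ]]
215 87
seat [([0.5507, -0.1845, 0.05], 0.62)]
shoulder [([0.5527, -0.1894, 0.0543], 0.57)]
```

View pics/w1.png

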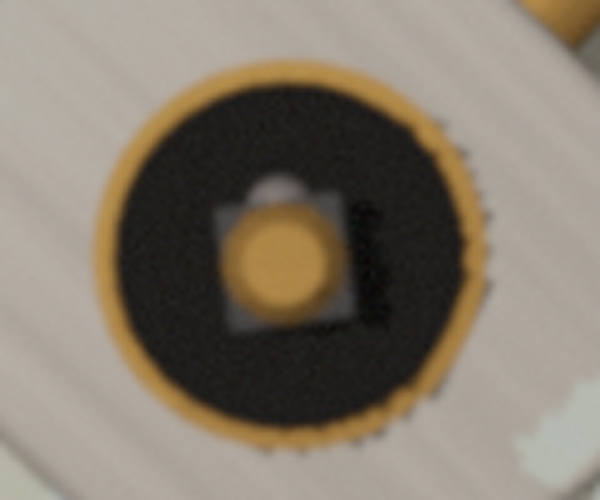

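The wrist crop shows the square clearly. Its corners are at about (215,210), (340,193), (355,315) and (232,332), with the pilot top at (283,263) and the ball on the upper side. I'll turn these into a position and angle.

```bash
python3 - <<'E'
from h import *
import pickle
s,cw=pickle.load(open("w1.pkl","rb"))
P=lambda x,y,z: onz(rayf(cw,215+(x+.5)/5-.5,87+(y+.5)/5-.5),z)
C=[P(*c,.076) for c in [(215,210),(340,193),(355,315),(232,332)]]
print(np.mean(C,0),"pilot",P(283,263,.081),"washer",P(291,256,.058))
for i in range(4):
    d=C[(i+1)%4]-C[i];print(np.linalg.norm(d)*1000,np.degrees(np.arctan2(d[1],d[0]))%90)
print("to above green look:",shift([.5420-.903*.06,.221-.43*.06,.15],s))
E
```

```text
[ 0.5421 -0.2074  0.076 ] pilot [ 0.5422 -0.2073  0.081 ] washer [ 0.5424 -0.2076  0.058 ]
14.170393229219457 33.05066445344762
13.958803992988077 32.54610505787383
14.05989208081857 33.30573598957791
14.02086028354705 33.00047334076305
to above green look: [ 184.7103 -391.2175  -48.2681]
```

>>> step_arm:
  commands:
    - {"translation":[17,-35.5,-4.5],"roll":0}
    - {"translation":[17,-35.5,-4.5],"roll":0}
    - {"translation":[17,-35.5,-4.5],"roll":0}
    - {"translation":[17,-35.5,-4.5],"roll":0}
    - {"translation":[17,-35.5,-4.5],"roll":0}
    - {"translation":[17,-35.5,-4.5],"roll":0}
    - {"translation":[17,-35.5,-4.5],"roll":0}
    - {"translation":[17,-35.5,-4.5],"roll":0}
    - {"translation":[17,-35.5,-4.5],"roll":0}
    - {"translation":[17,-35.5,-4.5],"roll":0}
    - {"translation":[17,-35.5,-4.5],"roll":0}
    - {"translation":[0,0,0],"roll":0}
    - {"translation":[0,0,0],"roll":0}
    - {"translation":[0,0,0],"roll":0}

```text
time: 3.2
tool_pos: [0.4906, 0.1945, 0.1513]
tool_rot: [3.141, 0.0, 0.444]
contact_force: [0.3, -0.3, -1.0]
opening: 0.0918
grip_force: 0.0
```

```bash
python3 - <<'E'
from h import *
s=observe();cw=get_calibration("wrist");im=read_camera("wrist")[:,:,::-1];cv2.imwrite("pics/w2full.png",im)
print(s["time"],s["tool_pos"],s["tool_rot"],s["contact_force"])
u,v=pix(cw,[.542,.221,.07]);x0,y0=int(u)-80,int(v)-60;print(u,v,x0,y0,im.shape)
import pickle;pickle.dump((s,cw),open("w2.pkl","wb"))
cv2.imwrite("pics/w2.png",cv2.resize(im[max(y0,0):y0+120,max(x0,0):x0+160],None,fx=5,fy=5,interpolation=cv2.INTER_CUBIC))
E
```

```text
3.2 [0.4906 0.1945 0.1513] [3.141  0.0001 0.4443] [ 0.2889 -0.262  -0.9845]
277.1668577753258 139.6573369180819 197 79 (420, 560, 3)
```

View pics/w2.png

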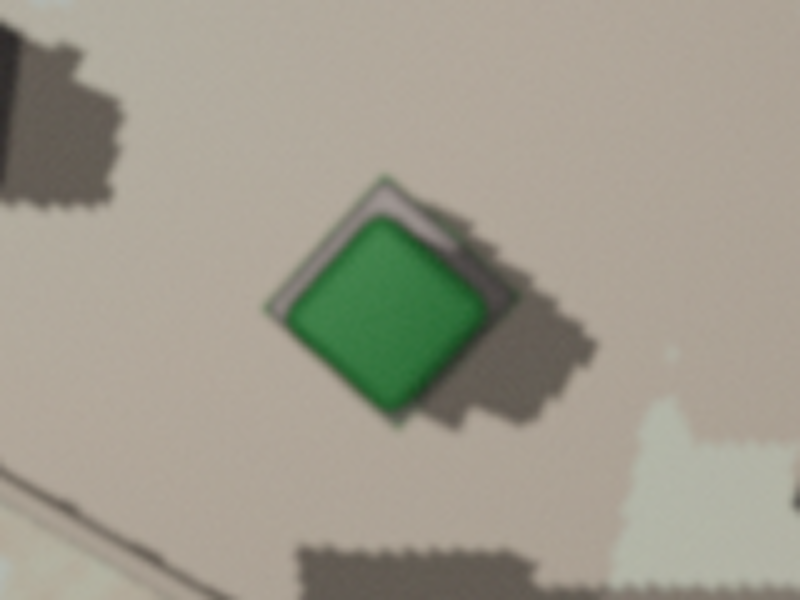

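View pics/w2full.png

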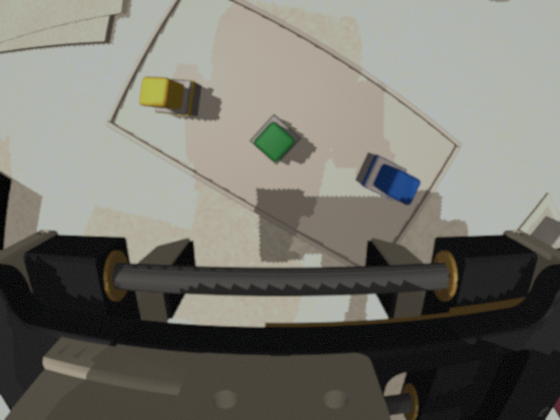

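```bash
python3 - <<'E'
from h import *
import pickle
s,cw=pickle.load(open("w2.pkl","rb"))
im=cv2.imread("pics/w2full.png")[79:199,197:357]
hsv=cv2.cvtColor(im,cv2.COLOR_BGR2HSV);m=cv2.inRange(hsv,(45,90,60),(85,255,255))
ct=max(cv2.findContours(m,0,cv2.CHAIN_APPROX_NONE)[0],key=cv2.contourArea)[:,0]+[197,79]
for z in (.084,.086):
    W=np.array([onz(rayf(cw,u,v),z)[:2] for u,v in ct])*1000
    r=cv2.minAreaRect(W.astype(np.float32));print("top rect",r)
P=lambda x,y,z: onz(rayf(cw,197+(x+.5)/5-.5,79+(y+.5)/5-.5),z)
for z in (.040,.042):
    L,T,R=P(268,308,z),P(387,177,z),P(520,297,z)
    print("socket ctr",(L+R)/2)
    for d in (T-L,R-T): print(np.linalg.norm(d)*1000,np.degrees(np.arctan2(d[1],d[0]))%90)
    L,T,R,B=[P(*c,z+.044) for c in [(284,312),(380,210),(493,308),(395,416)]]
    print("grip ctr",(L+R+T+B)/4)
    for d in (T-L,R-T,B-R,L-B): print(np.linalg.norm(d)*1000,np.degrees(np.arctan2(d[1],d[0]))%90)
# neighbours grip tops
for n,(u,v) in dict(y=(155,93),b=(404,186)).items(): print(n,onz(rayf(cw,u,v),.085))
E
```

```text
top rect ((540.5337524414062, 222.3974151611328), (21.127321243286133, 20.91777229309082), 73.2321548461914)
top rect ((540.6258544921875, 222.40464782714844), (20.940359115600586, 20.73260498046875), 73.23210906982422)
socket ctr [0.5408 0.2223 0.04  ]
29.26073253166499 73.0600843434753
29.579492444251223 73.24819773769944
grip ctr [0.5409 0.2226 0.084 ]
19.39085908845863 72.04138837983119
20.684234171470095 74.32071178293097
20.3197231865101 73.56522015791123
21.20845757012611 71.77382259637565
socket ctr [0.5408 0.2223 0.042 ]
29.04399814145668 73.06008434347527
29.360396997797984 73.24819773769958
grip ctr [0.541  0.2226 0.086 ]
19.219269704425223 72.04138837983118
20.501199733207546 74.32071178293093
20.13991429978692 73.56522015791123
21.020784287877273 71.77382259637551
y [0.538  0.3158 0.085 ]
b [0.5542 0.1231 0.085 ]
```

>>> step_arm:
  commands:
    - {"translation":[28.5,-1.8,0],"roll":0}
    - {"translation":[28.5,-1.8,0],"roll":0}
    - {"translation":[0,0,0],"roll":-0.119}
    - {"translation":[0,0,0],"roll":-0.119}
    - {"translation":[0,0,0],"roll":-0.119}
    - {"translation":[0,0,0],"roll":-0.119}
    - {"translation":[0,0,0],"roll":-0.119}
    - {"translation":[0,0,0],"roll":-0.119}
    - {"translation":[0,0,0],"roll":-0.119}
    - {"translation":[0,0,15],"roll":0}
    - {"translation":[0,0,15],"roll":0}
    - {"translation":[0,0,0],"roll":0}
    - {"translation":[0,0,0],"roll":0}
    - {"translation":[0,0,0],"roll":0}

```text
time: 4.42
tool_pos: [0.5411, 0.2223, 0.1219]
tool_rot: [3.141, -0.0, 1.276]
contact_force: [-0.3, 0.1, -0.1]
opening: 0.0917
grip_force: 0.0
```

```bash
python3 - <<'E'
from h import *
s=observe();print(s["tool_pos"],s["tool_rot"],np.degrees(s["tool_rot"][2]),s["qpos"],shift([.5406,.2224,.047],s))
E
```

```text
[0.5411 0.2223 0.1219] [ 3.141  -0.0002  1.276 ] 73.107220666068 [ 0.2589  0.5477  1.4986 -0.0002  1.0947  0.5538] [-0.0552 -0.5539 74.8604]
```

>>> step_arm:
  commands:
    - {"translation":[0,-0.5,25],"roll":0}
    - {"translation":[0,0,25],"roll":0}
    - {"translation":[0,0,15],"roll":0}
    - {"translation":[0,0,10],"roll":0}
    - {"translation":[0,0,0],"roll":0}
    - {"translation":[0,0,0],"roll":0}

```text
time: 4.92
tool_pos: [0.5406, 0.2234, 0.0469]
tool_rot: [3.141, -0.0, 1.278]
contact_force: [-0.2, 0.2, -0.5]
opening: 0.0919
grip_force: 0.0
```

>>> step_arm:
  commands:
    - {"translation":[0,0,0],"roll":0}
    - {"translation":[0,0,0],"roll":0}
    - {"translation":[0,0,0],"roll":0}
    - {"translation":[0,0,0],"roll":0}
    - {"translation":[0,0,0],"roll":0}
    - {"translation":[0,0,0],"roll":0}
    - {"translation":[0,0,0],"roll":0}
    - {"translation":[0,0,0],"roll":0}
    - {"translation":[0,0,0],"roll":0}
    - {"translation":[0,0,0],"roll":0}
  fingers: 0
  grip_force: 30

```text
time: 5.75
tool_pos: [0.54, 0.2235, 0.0461]
tool_rot: [3.142, 0.0, 1.278]
contact_force: [0.3, 1.0, 0.9]
opening: 0.03
grip_force: 0.0
```

>>> step_arm:
  commands:
    - {"translation":[0,0,0],"roll":0}
    - {"translation":[0,0,0],"roll":0}
    - {"translation":[0,0,0],"roll":0}
    - {"translation":[0,0,0],"roll":0}
    - {"translation":[0,0,0],"roll":0}

```text
time: 6.17
tool_pos: [0.5399, 0.2235, 0.0461]
tool_rot: [-3.141, 0.0, 1.278]
contact_force: [-0.4, -0.2, -1.0]
opening: 0.0217
grip_force: 30.0
```

>>> step_arm:
  commands:
    - {"translation":[0,0,-10],"roll":0}
    - {"translation":[0,0,-20],"roll":0}
    - {"translation":[0,0,-30],"roll":0}
    - {"translation":[0,0,-30],"roll":0}
    - {"translation":[0,0,-20],"roll":0}
    - {"translation":[0,0,-10],"roll":0}
    - {"translation":[0,0,0],"roll":0}
    - {"translation":[0,0,0],"roll":0}

```text
time: 6.83
tool_pos: [0.5397, 0.2234, 0.166]
tool_rot: [-3.142, 0.0, 1.278]
contact_force: [-0.0, -0.0, -1.1]
opening: 0.0219
grip_force: 30.0
```

>>> step_arm:
  commands:
    - {"translation":[-15,4.6,0],"roll":0}
    - {"translation":[-34,10.6,0],"roll":0}
    - {"translation":[-34,10.6,0],"roll":0}
    - {"translation":[-34,10.6,0],"roll":0}
    - {"translation":[-34,10.6,0],"roll":0}
    - {"translation":[-34,10.6,0],"roll":0}
    - {"translation":[-34,10.6,0],"roll":0}
    - {"translation":[-34,10.6,0],"roll":0}
    - {"translation":[-34,10.6,0],"roll":0}
    - {"translation":[-34,10.6,0],"roll":0}
    - {"translation":[-34,10.6,0],"roll":0}
    - {"translation":[-34,10.6,0],"roll":0}
    - {"translation":[-22,6.2,0],"roll":0}
    - {"translation":[0,0,0],"roll":0.117}
    - {"translation":[0,0,0],"roll":0.117}
    - {"translation":[0,0,0],"roll":0.117}
    - {"translation":[0,0,0],"roll":0.117}
    - {"translation":[0,0,0],"roll":0.117}
    - {"translation":[0,0,0],"roll":0.117}

```text
time: 8.42
tool_pos: [0.5422, -0.2063, 0.1638]
tool_rot: [-3.138, 0.002, 0.57]
contact_force: [0.1, 0.5, -1.9]
opening: 0.0219
grip_force: 30.0
```

>>> step_arm:
  commands:
    - {"translation":[0,0,0],"roll":0}
    - {"translation":[0,0,0],"roll":0}
    - {"translation":[0,0,0],"roll":0}

```text
time: 8.67
tool_pos: [0.5428, -0.2065, 0.1651]
tool_rot: [-3.14, 0.001, 0.579]
contact_force: [-0.3, -0.6, -1.3]
opening: 0.0217
grip_force: 30.0
```

```bash
python3 - <<'E'
from h import *
s=observe();cw=get_calibration("wrist");im=read_camera("wrist")[:,:,::-1];cv2.imwrite("pics/w3full.png",im)
print(s)
w=s["tool_rot"][2];print(np.degrees(w))
tx=np.array([np.cos(w),np.sin(w),0]);ty=np.array([np.sin(w),-np.cos(w),0])
c=s["tool_pos"]-.0009*tx
for name,z in (("mouth",-.043),("socktop",-.005)):
  print(name,[np.round(pix(cw,c+[0,0,z]+a*.015*tx+b*.015*ty),1) for a,b in((1,1),(1,-1),(-1,-1),(-1,1))])
import pickle;pickle.dump((s,cw),open("w3.pkl","wb"))
print(shift([.5422+.0009*tx[0],-.2074+.0009*tx[1],.127],s))
cv2.imwrite("pics/w3.png",cv2.resize(im[140:300,180:380],None,fx=4,fy=3.75*4/3.75,interpolation=cv2.INTER_CUBIC)[:600])
E
```

```text
{'time': 8.6667, 'qpos': array([-0.4954,  0.4972,  1.4555, -0.0001,  1.1909,  0.4962]), 'qvel': array([-0.0011, -0.0082, -0.0073, -0.    ,  0.0005,  0.0118]), 'joint_efforts': array([ -0.0153, -50.5772, -23.7873,   0.0809,   0.0022,   0.0223]), 'tool_pos': array([ 0.5428, -0.2065,  0.1651]), 'tool_rot': array([-3.1398,  0.0011,  0.5792]), 'contact_force': array([-0.2896, -0.5584, -1.258 ]), 'torque': array([-0.0235, -0.    , -0.0056]), 'grip_force': 29.999794363975525, 'opening': 0.021686087828886952}
33.18786866596889
mouth [array([303.2, 210.4]), array([256.5, 210.4]), array([257.5, 253.8]), array([302.3, 253.8])]
socktop [array([308.1, 228.6]), array([251.5, 228.6]), array([253.1, 279.3]), array([306.5, 279.3])]
[-0.1009  0.4195 38.0797]
```

View pics/w3.png

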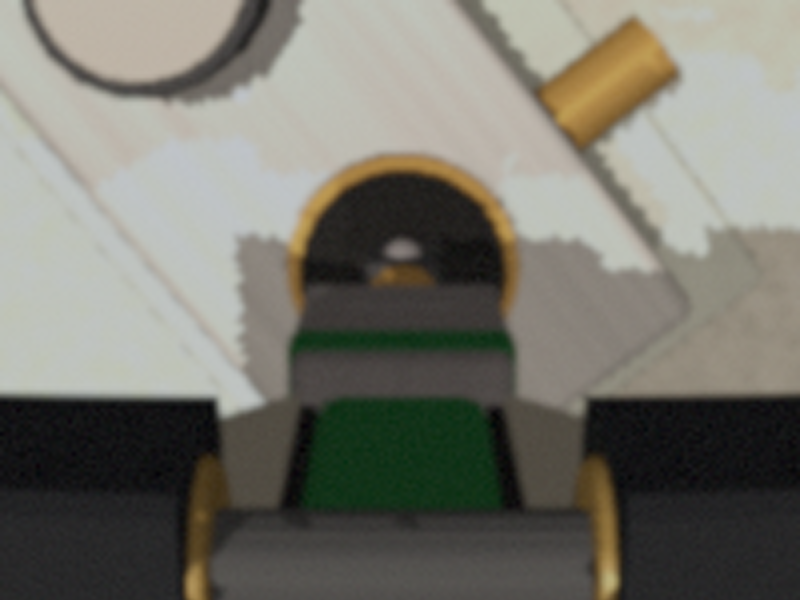

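The mouth's front edge sits at row ≈210.7, columns 256–305, as predicted with the mouth 43 mm below the TCP. It is centred over the spindle, so I'm descending.

>>> step_arm:
  commands:
    - {"translation":[0,0.4,12],"roll":0}
    - {"translation":[0,0,12],"roll":0}
    - {"translation":[0,0,9],"roll":0}
    - {"translation":[0,0,4],"roll":0}
    - {"translation":[0,0,0],"roll":0}
    - {"translation":[0,0,0],"roll":0}

```text
time: 9.22
tool_pos: [0.5436, -0.2071, 0.1293]
tool_rot: [3.142, 0.0, 0.576]
contact_force: [0.6, 0.6, -1.2]
opening: 0.0217
grip_force: 30.0
```

>>> step_arm:
  commands:
    - {"translation":[0,0,1],"roll":0}
    - {"translation":[0,0,1],"roll":0}
    - {"translation":[0,0,1],"roll":0}
    - {"translation":[0,0,1],"roll":0}
    - {"translation":[0,0,0],"roll":0}
    - {"translation":[0,0,0],"roll":0}

```text
time: 9.72
tool_pos: [0.5435, -0.2071, 0.1252]
tool_rot: [3.142, 0.0, 0.576]
contact_force: [-0.2, 0.7, -0.2]
opening: 0.0216
grip_force: 30.0
```

>>> step_arm:
  commands:
    - {"translation":[-0.3,-0.4,0],"roll":0}
    - {"translation":[0,0,1],"roll":0}
    - {"translation":[0,0,1],"roll":0}
    - {"translation":[0,0,1],"roll":0}
    - {"translation":[0,0,0],"roll":0}
    - {"translation":[0,0,0],"roll":0}

```text
time: 10.22
tool_pos: [0.543, -0.2069, 0.1221]
tool_rot: [-3.141, 0.0, 0.576]
contact_force: [-0.6, 0.1, -1.6]
opening: 0.0218
grip_force: 30.0
```

>>> step_arm:
  commands:
    - {"translation":[0,0,1],"roll":0}
    - {"translation":[0,0,1],"roll":0}
    - {"translation":[0,0,0],"roll":0}
    - {"translation":[0,0,0],"roll":0}

```text
time: 10.55
tool_pos: [0.543, -0.2069, 0.1201]
tool_rot: [-3.141, 0.0, 0.576]
contact_force: [-1.0, -0.2, -1.0]
opening: 0.0218
grip_force: 30.0
```

Mouth is over the pilot with no contact so far. I'll go on in small steps.

>>> step_arm:
  commands:
    - {"translation":[0,0,0.5],"roll":0}
    - {"translation":[0,0,0.5],"roll":0}
    - {"translation":[0,0,0.5],"roll":0}
    - {"translation":[0,0,0],"roll":0}
    - {"translation":[0,0,0],"roll":0}

```text
time: 10.97
tool_pos: [0.543, -0.2069, 0.1187]
tool_rot: [3.142, 0.0, 0.576]
contact_force: [0.6, -0.0, -1.4]
opening: 0.0216
grip_force: 30.0
```

>>> step_arm:
  commands:
    - {"translation":[0,0,0.5],"roll":0}
    - {"translation":[0,0,0.5],"roll":0}
    - {"translation":[0,0,0],"roll":0}
    - {"translation":[0,0,0],"roll":0}

```text
time: 11.3
tool_pos: [0.543, -0.2069, 0.1177]
tool_rot: [-3.142, 0.0, 0.576]
contact_force: [-0.4, 0.4, -1.4]
opening: 0.0217
grip_force: 30.0
```

>>> step_arm:
  commands:
    - {"translation":[0,0,0.6],"roll":0}
    - {"translation":[0,0,0.6],"roll":0}
    - {"translation":[0,0,0.6],"roll":0}
    - {"translation":[0,0,0],"roll":0}
    - {"translation":[0,0,0],"roll":0}

```text
time: 11.72
tool_pos: [0.543, -0.2069, 0.1159]
tool_rot: [3.142, 0.0, 0.576]
contact_force: [-1.0, 1.1, -1.9]
opening: 0.0218
grip_force: 30.0
```

>>> step_arm:
  commands:
    - {"translation":[0,0,0.6],"roll":0}
    - {"translation":[0,0,0.6],"roll":0}
    - {"translation":[0,0,0.6],"roll":0}
    - {"translation":[0,0,0],"roll":0}
    - {"translation":[0,0,0],"roll":0}

```text
time: 12.13
tool_pos: [0.543, -0.2069, 0.1141]
tool_rot: [-3.142, 0.0, 0.576]
contact_force: [-0.3, 0.1, -1.3]
opening: 0.0215
grip_force: 30.0
```

The key is now about 5 mm down the square without resistance. Next comes the ball.

>>> step_arm:
  commands:
    - {"translation":[0,0,0.5],"roll":0}
    - {"translation":[0,0,0.5],"roll":0}
    - {"translation":[0,0,0.5],"roll":0}
    - {"translation":[0,0,0],"roll":0}
    - {"translation":[0,0,0],"roll":0}

```text
time: 12.55
tool_pos: [0.543, -0.2069, 0.1126]
tool_rot: [3.142, 0.0, 0.576]
contact_force: [1.4, 0.3, -1.3]
opening: 0.0217
grip_force: 30.0
```

>>> step_arm:
  commands:
    - {"translation":[0,0,0.5],"roll":0}
    - {"translation":[0,0,0.5],"roll":0}
    - {"translation":[0,0,0],"roll":0}
    - {"translation":[0,0,0],"roll":0}

```text
time: 12.88
tool_pos: [0.543, -0.2069, 0.1116]
tool_rot: [3.142, 0.0, 0.576]
contact_force: [0.3, 0.4, -1.1]
opening: 0.0223
grip_force: 30.0
```

```bash
python3 -c "
from h import *
s=observe();print(s['tool_pos'],s['contact_force'],s['torque'])"
```

```text
[ 0.543  -0.2069  0.1116] [ 0.2655  0.3798 -1.1205] [-0.0443 -0.0245  0.0251]
```

>>> step_arm:
  commands:
    - {"translation":[0,0,0.5],"roll":0}
    - {"translation":[0,0,0.5],"roll":0}
    - {"translation":[0,0,0],"roll":0}
    - {"translation":[0,0,0],"roll":0}

```text
time: 13.22
tool_pos: [0.5431, -0.2069, 0.1106]
tool_rot: [3.141, -0.0, 0.576]
contact_force: [0.6, -0.2, -2.2]
opening: 0.0216
grip_force: 30.0
```

>>> step_arm:
  commands:
    - {"translation":[0,0,0.5],"roll":0}
    - {"translation":[0,0,0.5],"roll":0}
    - {"translation":[0,0,0],"roll":0}
    - {"translation":[0,0,0],"roll":0}

```text
time: 13.55
tool_pos: [0.5434, -0.2069, 0.1097]
tool_rot: [3.141, -0.001, 0.576]
contact_force: [1.0, 1.7, -0.1]
opening: 0.0221
grip_force: 30.0
```

>>> step_arm:
  commands:
    - {"translation":[0,0,0.5],"roll":0}
    - {"translation":[0,0,0.5],"roll":0}
    - {"translation":[0,0,0],"roll":0}
    - {"translation":[0,0,0],"roll":0}

```text
time: 13.88
tool_pos: [0.5434, -0.207, 0.109]
tool_rot: [3.141, -0.001, 0.576]
contact_force: [2.5, 0.9, 2.5]
opening: 0.0222
grip_force: 30.0
```

```bash
python3 -c "
from h import *
s=observe();print(s['tool_pos'],s['tool_rot'],s['contact_force'],s['torque'])"
```

```text
[ 0.5434 -0.207   0.109 ] [ 3.1407 -0.0007  0.5757] [2.5385 0.8729 2.5481] [ 0.3437 -0.5082  0.022 ]
```

>>> step_arm:
  commands:
    - {"translation":[0,0,0.4],"roll":0}
    - {"translation":[0,0,0.4],"roll":0}
    - {"translation":[0,0,0],"roll":0}

```text
time: 14.13
tool_pos: [0.5433, -0.2069, 0.1078]
tool_rot: [3.141, -0.001, 0.576]
contact_force: [3.6, 1.9, -0.3]
opening: 0.0218
grip_force: 30.0
```

>>> step_arm:
  commands:
    - {"translation":[0,0,0.4],"roll":0}
    - {"translation":[0,0,0],"roll":0}
    - {"translation":[0,0,0],"roll":0}

```text
time: 14.38
tool_pos: [0.5433, -0.2068, 0.1072]
tool_rot: [3.141, -0.0, 0.576]
contact_force: [5.4, 2.1, -1.1]
opening: 0.0219
grip_force: 30.0
```

The ball is past the mouth and riding inside, with sideways force only. Continuing toward the washer.

>>> step_arm:
  commands:
    - {"translation":[0,0,0.5],"roll":0}
    - {"translation":[0,0,0.5],"roll":0}
    - {"translation":[0,0,0.5],"roll":0}
    - {"translation":[0,0,0],"roll":0}

```text
time: 14.72
tool_pos: [0.5431, -0.2066, 0.1056]
tool_rot: [-3.141, -0.0, 0.576]
contact_force: [5.7, 2.6, -2.0]
opening: 0.022
grip_force: 30.0
```

>>> step_arm:
  commands:
    - {"translation":[0,0,0.5],"roll":0}
    - {"translation":[0,0,0.5],"roll":0}
    - {"translation":[0,0,0.5],"roll":0}
    - {"translation":[0,0,0],"roll":0}

```text
time: 15.05
tool_pos: [0.543, -0.2065, 0.104]
tool_rot: [-3.141, -0.0, 0.576]
contact_force: [5.3, 2.9, -1.5]
opening: 0.0219
grip_force: 30.0
```

>>> step_arm:
  commands:
    - {"translation":[0,0,0.5],"roll":0}
    - {"translation":[0,0,0.5],"roll":0}
    - {"translation":[0,0,0.5],"roll":0}
    - {"translation":[0,0,0],"roll":0}

```text
time: 15.38
tool_pos: [0.5429, -0.2065, 0.102]
tool_rot: [-3.14, 0.0, 0.576]
contact_force: [6.1, 1.8, -5.8]
opening: 0.022
grip_force: 30.0
```

>>> step_arm:
  commands:
    - {"translation":[0,0,0.5],"roll":0}
    - {"translation":[0,0,0.5],"roll":0}
    - {"translation":[0,0,0],"roll":0}
    - {"translation":[0,0,0],"roll":0}

```text
time: 15.72
tool_pos: [0.5421, -0.2067, 0.101]
tool_rot: [-3.139, 0.002, 0.576]
contact_force: [3.0, 1.7, -6.4]
opening: 0.022
grip_force: 30.0
```

>>> step_arm:
  commands:
    - {"translation":[0,0,0.5],"roll":0}
    - {"translation":[0,0,0.5],"roll":0}
    - {"translation":[0,0,0],"roll":0}
    - {"translation":[0,0,0],"roll":0}

```text
time: 16.05
tool_pos: [0.5429, -0.207, 0.101]
tool_rot: [-3.142, 0.0, 0.576]
contact_force: [1.2, 0.1, -2.5]
opening: 0.0217
grip_force: 30.0
```

>>> step_arm:
  commands:
    - {"translation":[0,0,0.5],"roll":0}
    - {"translation":[0,0,0.5],"roll":0}
    - {"translation":[0,0,0],"roll":0}
    - {"translation":[0,0,0],"roll":0}

```text
time: 16.38
tool_pos: [0.543, -0.2072, 0.1001]
tool_rot: [3.141, 0.0, 0.576]
contact_force: [0.2, 0.5, -0.8]
opening: 0.0217
grip_force: 30.0
```

```bash
python3 -c "
from h import *
s=observe();print(s['tool_pos'],s['tool_rot'],s['contact_force'],s['torque'])"
```

```text
[ 0.543  -0.2072  0.1001] [3.1411 0.0002 0.5758] [ 0.1686  0.5317 -0.8286] [-0.0351 -0.0697  0.0149]
```

It clicked: the side load has gone. Now I'll press gently onto the washer to confirm it is seated.

>>> step_arm:
  commands:
    - {"translation":[0,0,0.4],"roll":0}
    - {"translation":[0,0,0.4],"roll":0}
    - {"translation":[0,0,0],"roll":0}
    - {"translation":[0,0,0],"roll":0}

```text
time: 16.72
tool_pos: [0.543, -0.2069, 0.0991]
tool_rot: [3.142, 0.0, 0.576]
contact_force: [0.6, 0.1, -1.6]
opening: 0.0215
grip_force: 30.0
```

>>> step_arm:
  commands:
    - {"translation":[0,0,0.4],"roll":0}
    - {"translation":[0,0,0.4],"roll":0}
    - {"translation":[0,0,0],"roll":0}
    - {"translation":[0,0,0],"roll":0}

```text
time: 17.05
tool_pos: [0.5431, -0.207, 0.0987]
tool_rot: [3.141, -0.0, 0.576]
contact_force: [-1.8, 0.9, 3.8]
opening: 0.0217
grip_force: 30.0
```

>>> step_arm:
  commands:
    - {"translation":[0,0,0.4],"roll":0}
    - {"translation":[0,0,0.3],"roll":0}
    - {"translation":[0,0,0],"roll":0}
    - {"translation":[0,0,0],"roll":0}

```text
time: 17.38
tool_pos: [0.5431, -0.2069, 0.0983]
tool_rot: [3.141, -0.0, 0.576]
contact_force: [-2.7, 1.0, 8.0]
opening: 0.0218
grip_force: 30.0
```

About 9 N with washer-like stiffness, so the key is home. I'll relax, then release.

>>> step_arm:
  commands:
    - {"translation":[0,0,-0.5],"roll":0}
    - {"translation":[0,0,-0.4],"roll":0}
    - {"translation":[0,0,0],"roll":0}

```text
time: 17.63
tool_pos: [0.543, -0.207, 0.0987]
tool_rot: [3.141, -0.0, 0.576]
contact_force: [-2.2, 0.7, 4.3]
opening: 0.0217
grip_force: 30.0
```

>>> step_arm:
  commands:
    - {"translation":[0,0,0],"roll":0}
    - {"translation":[0,0,0],"roll":0}
    - {"translation":[0,0,0],"roll":0}
    - {"translation":[0,0,0],"roll":0}
    - {"translation":[0,0,0],"roll":0}
    - {"translation":[0,0,0],"roll":0}
    - {"translation":[0,0,0],"roll":0}
  fingers: 0.6

```text
time: 18.22
tool_pos: [0.5431, -0.2069, 0.0985]
tool_rot: [3.142, 0.0, 0.576]
contact_force: [0.4, -1.2, 0.5]
opening: 0.0548
grip_force: 0.0
```

>>> step_arm:
  commands:
    - {"translation":[0,0,-10],"roll":0}
    - {"translation":[0,0,-20],"roll":0}
    - {"translation":[0,0,-30],"roll":0}
    - {"translation":[0,0,-30],"roll":0}
    - {"translation":[-20,0,-20],"roll":0}
    - {"translation":[-30,0,0],"roll":0}
    - {"translation":[-30,0,0],"roll":0}
    - {"translation":[-30,0,0],"roll":0}
    - {"translation":[0,0,0],"roll":0}
    - {"translation":[0,0,0],"roll":0}
    - {"translation":[0,0,0],"roll":0}

```text
time: 19.13
tool_pos: [0.4512, -0.2668, 0.2093]
tool_rot: [3.141, -0.001, 0.575]
contact_force: [-0.4, 0.3, -0.1]
opening: 0.0549
grip_force: 0.0
```

```bash
python3 - <<'E'
from h import *
s=observe();cw=get_calibration("wrist");im=read_camera("wrist")[:,:,::-1];cs=get_calibration("scene");sc=read_camera("scene")[:,:,::-1]
print(s["time"],s["tool_pos"],s["contact_force"])
def outline(c,fish):  # expected key outline if home
    a=np.radians(33);R=np.array([[np.cos(a),-np.sin(a)],[np.sin(a),np.cos(a)]])
    return [np.array([pix(c,[*(np.array([.5422,-.2074])+R@(np.array(q)*h)),z],fish) for q in((1,1),(1,-1),(-1,-1),(-1,1))]) for h,z in((.015,.058),(.015,.096),(.011,.14))]
outs=[]
for img,c,f in((im,cw,True),(sc,cs,False)):
    o=outline(c,f);x0,y0=(np.mean(np.vstack(o),0)-[40,55]).astype(int);x0,y0=max(x0,0),max(y0,0)
    b=cv2.resize(img[y0:y0+110,x0:x0+80],(400,550),interpolation=cv2.INTER_CUBIC)
    for p in o: cv2.polylines(b,[np.int32((p-[x0,y0]+.5)*5)],True,(0,0,255),1)
    outs.append(b)
cv2.imwrite("pics/end.png",np.hstack(outs))
E
```

```text
19.1333 [ 0.4512 -0.2668  0.2093] [-0.4309  0.3173 -0.0617]
```

View pics/end.png

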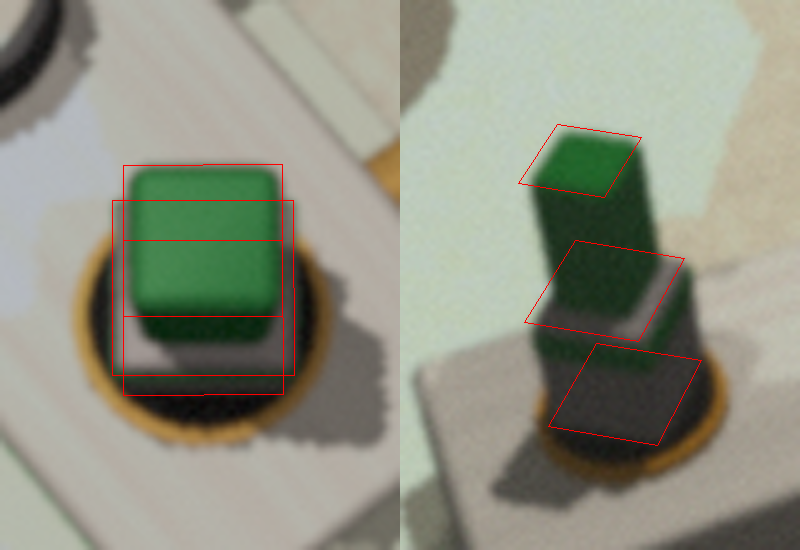

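The end view shows the key upright. In the wrist view its outline matches the fully-home prediction, with grip top rows 165–315. In the scene view the socket bottom rests on the washer.

```bash
python3 -c "
from cell import *
print(hand_in())"
```

```text
the job is handed in; nothing more can be done
None
```

I fitted the green key onto the spindle, clicked it past the ball, seated it on the washer at about 9 N and released it upright. The yellow and blue keys were never touched, and I handed the job in at about 19 s; no verdict came back.

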